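Get the desoldering pump out from behind the spray cans

ROBOT

A 6-joint arm with a two-finger parallel gripper is mounted at the origin on the work surface. World frame = base frame: x ahead of the robot, y to its left, z up, the work surface at z = 0. Lengths are in m, angles in degrees, forces in N, time in s.
With the tool pointing down it reaches from about 0.3 to 0.75 m from the base axis. Payload 8.5 kg.
Tool frame: the origin (TCP) lies between the finger pads; the fingertips stand env.finger_overhang ahead of it and the grasp point (between the pads) lies 2 mm behind it (env.finger_overhang is the distance from the TCP to the fingertips, in m); z points along the fingers, y is the line along which they close (so a half turn about z gives the same grasp; the last joint's range is limited). The gripper opens to 85 mm and grips with 20 to 120 N. Pads are 22 mm wide; open, the fingers measure 114 mm over their backs; the gripper's body (76 mm by 85 mm) begins 54 mm behind the grasp point. The pads swing forward as they close: fully open they stand 13 mm farther back than shut.
Start: joints at [-77.882, 21.807, 74.336, -0, 83.858, -12.336], TCP at [0.228, -0.501, 0.248] pointing down, gripper open.
Joint ranges: [-178.18, 178.18], [-50.72, 133.34], [12.68, 142.11], [-81.47, 261.47], [9.98, 163.14], [-165.26, 165.26]. Speed limits (degrees/s): [136.94, 136.94, 180, 180, 180, 180].

INTERFACE

Orientations are given as a 3x3 rotation matrix whose columns are the frame's x, y, z axes.
In Python, from rig import env gives the robot as it stands. The module is installed in compiled form; this text tells all that it offers.
- The arm moves only by the tool jog_arm, never from a script. Its arguments are lists of equal length, an entry for each row: "hand": the finger opening in m, from 0 to 0.0854; "travel": the shift along the world's x, y, z in m, a list of three; "yaw": the turn about the world's z in rad. A call has exactly 5 rows; each row shifts and turns the commanded pose from where the row before left it; what a row does not reach is not made up. A row lasts 1/8 s, in which the tool goes at most 62.5 mm and 10.7 degrees, less where a joint would pass 70% of its speed; a pose out of reach is approached as far as the arm can. A call is refused whole if a number of a shift passes 0.0625 or a number of a turn 0.188, either way. A call with a gripper value outside its range is refused whole. The fingers move at their own pace and stop on an object; "grip_force" is the grip in N (left out, the last holds). Time passes only in rows, so rows that do not move let the fingers close, or fill a call up. It gives the time, the measured TCP pose, the force, the opening and the grip force at its end, in the units of the state.
- env.observe(): the state, without advancing time (a new reading comes with each control period).
- env.get_image(name): name is "side" or "top"; returns the picture (384x512x3 uint8, red, green, blue); there is no depth.
- env.calibration(name): a dict with "fx", "fy", "cx", "cy" (pixels), "position" and "rotation" of the camera in the world. Camera axes: x right, y down, z forward; pixel columns grow to the right and rows downward; lengths in m; the calibration is good to about 2 mm. A picture is of the moment at which its call begins. calibration takes no time and is no camera call.
- env.close_job(): hands the job in; it is judged then, once.
The state is a dict: "time_s": time; "q": joint angles; "qvel": joint speeds; "joint_efforts": joint torques, N m; "position": TCP position; "tool_rot": TCP orientation; "ft_force": force on the tool from outside, world axes, zero at the start; "wrist_torque": the same for the moment, N m; "grip_width": finger opening in m; "gripper_force": force on a finger pad.
Only numpy, scipy, OpenCV 4.12 (cv2) and the standard library are available. Lean on these libraries where they do the work, as an engineer would, in place of code of your own. Each camera call takes 0.05 s, during which the arm holds its last target. There are 200 camera calls.

TASK

The desoldering pump has ended up behind the three spray cans in the aluminium tray: stand all three cans on the blue mat, then lay the pump in the black tool tray, and only then put each can back upright in its own place in the tray, where it stood before. Don't tip a can over, and leave the flux jar, the solder reel and the multimeter where they are.

Things in the scene. Friction and masses are not known exactly. Their poses are not given: they have to be found in the camera images.
- red_can: Red aerosol can with a white band and a red cap. Origin: centre of the underside; z up. Straight cylinder 52 mm in diameter to 116 mm up, then a cap 43 mm in diameter; 150 mm tall, about 0.2 kg. The three cans stand on the tray floor in a row along the spray tray's y, about 61 mm centre to centre (gaps of 9 mm), in an order that differs from start to start.
- blue_can: Blue aerosol can with a white band and a white cap. Shape, size and origin as the red can.
- yellow_can: Yellow aerosol can with a grey band and a black cap. Shape, size and origin as the red can.
- pump: Desoldering pump lying behind the cans: green round barrel 24 mm in diameter, 110 mm long, along its y, centred on the origin; a square black collar, 27 x 27 x 12 mm, at each end of the barrel stops rolling; white nozzle to y = -97 mm, black plunger knob to y = +96 mm. Origin: on the barrel's axis, midway along, 13.5 mm above what it lies on. Grip across mid-barrel. About 70 g.
- flux_jar: Amber jar with a white lid, 37 mm in diameter, 42 mm tall, standing in the spray tray at the +y end of the row of cans. Origin: centre of the underside. To be left alone.
- spray_tray: Shallow open aluminium tray, fixed, 160 mm (its x) by 280 mm (its y), walls 18 mm high and 3 mm thick, floor 3 mm thick. Origin: centre of the underside, on the bench. The row of cans stands at about x = -45 mm (the side nearest the robot), the pump lies at about x = +25 mm, roughly along y.
- side_mat: Flat blue mat, fixed, 140 mm (its x) by 260 mm (its y), 3 mm thick: the side area for the cans; any spot on it will do. Origin: centre of the underside, on the bench.
- tool_tray: Empty shallow black tool tray, fixed, 86 mm (its x) by 240 mm (its y), walls 12 mm high and 3 mm thick, floor 3 mm thick: the pump lies in it lengthwise, along its y, either way round. Origin: centre of the underside, on the bench.
- solder_reel: Grey reel of solder wire, 60 mm in diameter, 42 mm tall, standing on the bench just beyond the blue mat (on its +x side). Origin: centre of the underside. To be left alone.
- multimeter: Yellow and black hand multimeter on its back, 76 mm (x) by 150 mm (y) by up to 44 mm, on the bench just beyond the tool tray (on its +x side). Origin: centre of the underside. To be left alone.
Things that resemble listed ones, but are neither listed nor needed, are in the scene too. What is shaped like the yellow_can but orange or purple is not meant.

How it is judged:
By the outcome, as a careful person would: the job done as asked, in the order asked, and still so for the second after the job is handed in, with the robot touching nothing.
It also fails if it takes over 138 s, if anything falls off the work surface, if the arm or the gripper's body presses on something with over 40 N, if the wrist force passes 120 N, or if a joint passes its speed limit or range.

## Working session

There is one attempt and no reset: what is moved stays moved. The work goes in short steps, Python scripts to look and compute and a tool call to move; the robot and the scene stay as the last step left them, time stands still between calls to the robot, and variables do not carry over. Pictures are saved under pics/ and viewed, at most 14 in all, crops included, and the job is handed in when it is done.

Besides the shell and the picture viewer there is one more tool, called by a JSON object that holds its "fn" and its "kwargs". jog_arm: Moves the arm, as the interface text tells. Its arguments: {"type":"object","properties":{"hand":{"type":"array"},"travel":{"type":"array"},"yaw":{"type":"array"},"grip_force":{"type":"number"}},"required":["hand","travel","yaw"]}

```bash
mkdir -p pics; cat > h.py <<'E'
import numpy as np, cv2
from rig import env
def save(n,f,crop=None,s=1):
    im=env.get_image(n)[:,:,::-1]
    if crop: im=im[crop[1]:crop[3],crop[0]:crop[2]]
    cv2.imwrite('pics/'+f,cv2.resize(im,None,fx=s,fy=s,interpolation=cv2.INTER_CUBIC))
def ray(n,uv,z):
    c=env.calibration(n);R=np.array(c['rotation']);p=np.array(c['position'])
    d=R@np.array([(uv[0]-c['cx'])/c['fx'],(uv[1]-c['cy'])/c['fy'],1]);return p+d*(z-p[2])/d[2]
def proj(n,P):
    c=env.calibration(n);q=np.array(c['rotation']).T@(np.array(P)-c['position']);return np.array([c['fx']*q[0]/q[2]+c['cx'],c['fy']*q[1]/q[2]+c['cy']])
E
python3 - <<'E'
from h import *
save('top','t0.png',s=1.5);save('side','s0.png',s=1.5)
for n in('top','side'):print(env.calibration(n))
print(env.observe(),env.finger_overhang)
E
```

```text
{'fx': 467.3634652685524, 'fy': 467.3634652685524, 'cx': 258.9372243832996, 'cy': 192.98254263986388, 'position': array([0.20485584, 0.05612569, 1.40691139]), 'rotation': array([[ 0.09918327, -0.97261085,  0.21021609],
       [-0.99506821, -0.09664917,  0.0223203 ],
       [-0.00139176, -0.21139315, -0.97740012]])}
{'fx': 490.2378302252644, 'fy': 490.2378302252644, 'cx': 254.0425445754381, 'cy': 188.2902955369417, 'position': array([0.40492927, 1.24614156, 1.01980389]), 'rotation': array([[-0.99679739, -0.03938193,  0.06959911],
       [-0.07878197,  0.63298013, -0.77014905],
       [-0.0137249 , -0.77316571, -0.63405553]])}
{'time_s': 0.1, 'q': array([-7.78824792e+01,  2.18385560e+01,  7.43793322e+01, -1.36807807e-05,
        8.38569722e+01, -1.23353877e+01]), 'qvel': array([ 0.06260186, -0.04121539, -0.15972161,  0.05162635, -0.08796454,
       -0.02680104]), 'joint_efforts': array([ 4.23410616e-03, -4.49221087e+01, -2.31657743e+01, -1.94212107e-04,
        3.70412847e-03,  1.31042304e-05]), 'position': array([ 0.22762097, -0.50043182,  0.24776648]), 'tool_rot': array([[ 9.10301828e-01,  4.13945053e-01, -2.74502201e-04],
       [ 4.13945050e-01, -9.10300974e-01,  1.27739977e-03],
       [ 2.78893697e-04, -1.27644818e-03, -9.99999146e-01]]), 'ft_force': array([-0.48808782, -0.21854769, -0.47773705]), 'wrist_torque': array([ 0.00759333, -0.00905214, -0.01485739]), 'gripper_force': 0.0, 'grip_width': 0.08555704695913835} 0.017
```

View pics/t0.png

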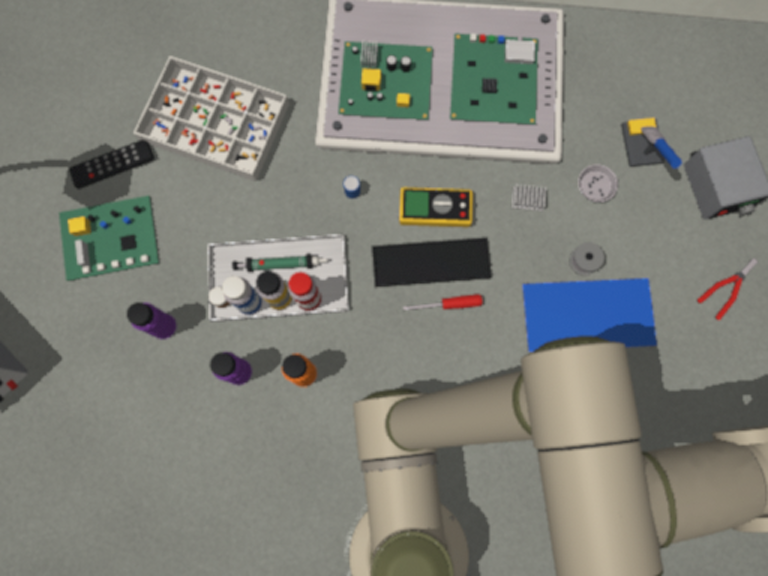

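View pics/s0.png

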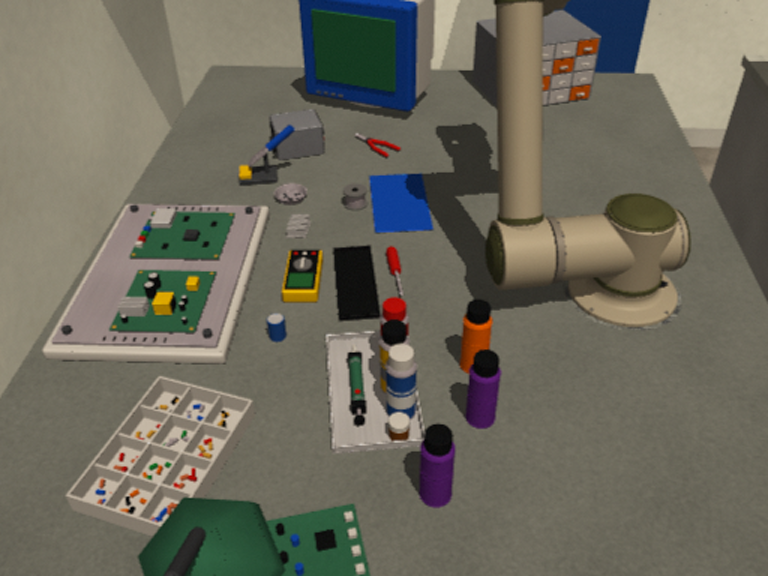

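The top view shows the spray tray at (278,278), with caps white (236,288), black (270,284) and red (302,285). The pump is at (283,263), the black tray at (432,262) and the mat at (590,312). The side view shows yellow between blue and red. The can-shaped extras are purple at (150,320) and (230,368) and orange at (298,370), all outside the tray, so they aren't the ones meant. I'll confirm in enlarged crops.

```bash
python3 - <<'E'
from h import *
save('top','t1.png',(130,150,240,220),7);save('side','s1.png',(210,190,310,305),5)
save('top','t2.png',(240,150,450,245),3.8)
E
```

```text
(no output)
```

View pics/t1.png

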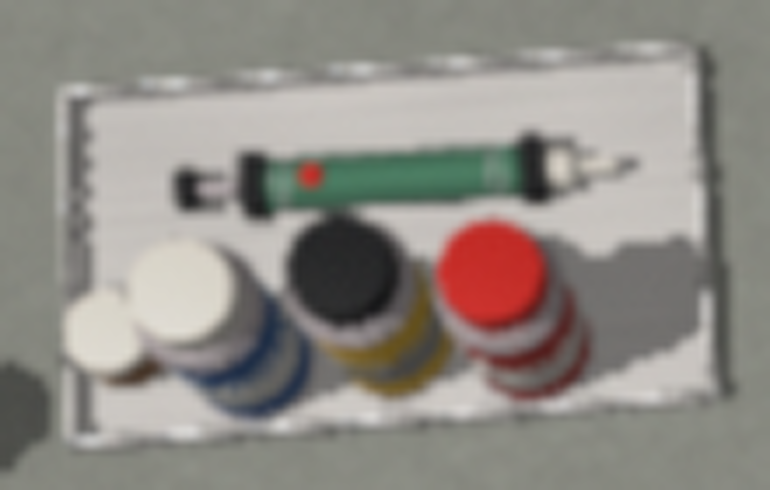

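View pics/s1.png

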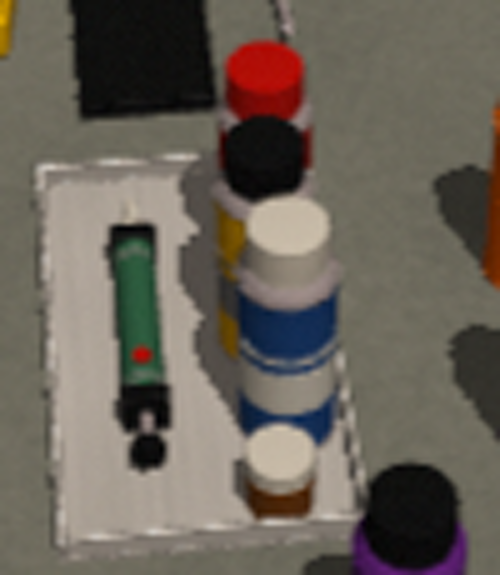

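View pics/t2.png

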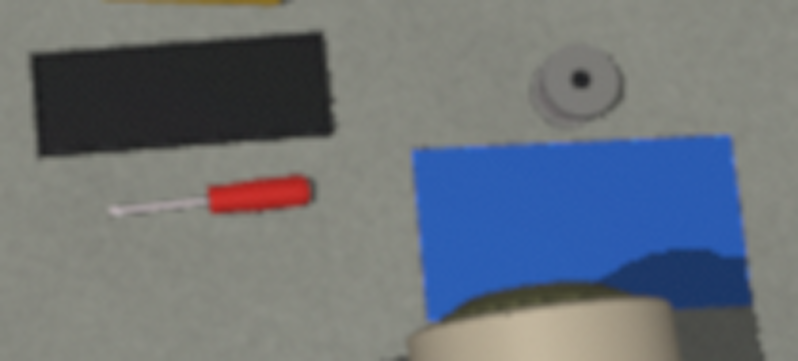

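The top crop confirms the tray holds white-cap blue (182,291), black-cap yellow (343,268) and red (492,273), with the pump barrel from (250,184) to (537,167). The side crop shows the yellow body in the middle, cap tops at (265,68), (265,142) and (288,227), and the jar at (280,455). The third crop shows the black tray corners (32,53), (323,33), (333,132) and (40,156), the mat's top corners (413,149) and (732,136), and the reel at (580,82).

```bash
python3 - <<'E'
from h import *
np.set_printoptions(precision=4,suppress=True)
T1=lambda p:(130+(p[0]+.5)/7-.5,150+(p[1]+.5)/7-.5)
S1=lambda p:(210+(p[0]+.5)/5-.5,190+(p[1]+.5)/5-.5)
T2=lambda p:(240+(p[0]+.5)/3.8-.5,150+(p[1]+.5)/3.8-.5)
for n,a,b in[('blue',(182,291),(288,227)),('yel',(343,268),(265,142)),('red',(492,273),(265,68))]:
    print(n,ray('top',T1(a),.153),ray('side',S1(b),.153))
print('jar',ray('top',T1((104,333)),.045),ray('side',S1((281,452)),.045))
def rect(n,pts,z):
    P=np.array([ray(n,p,z) for p in pts]);print(P[:,:2],'c',P.mean(0)[:2]);return P
print('tray');P=rect('top',[T1(p) for p in[(60,90),(703,45),(722,397),(68,443)]],.018);v=P[0]-P[1];print(np.linalg.norm(v),np.degrees(np.arctan2(v[0],v[1])))
print('tool');P=rect('top',[T2(p) for p in[(31,53),(323,33),(333,132),(40,156)]],.012);v=P[0]-P[1];print(np.linalg.norm(v),np.degrees(np.arctan2(v[0],v[1])))
print('mat');P=rect('top',[T2((413,149)),T2((732,136))],.003);v=P[0]-P[1];print(np.linalg.norm(v),np.degrees(np.arctan2(v[0],v[1])))
print('reel',ray('top',T2((581,82)),.042))
# pump collars
A=ray('top',T1((254,185)),.0165);B=ray('top',T1((535,168)),.0165);A2=ray('side',S1((144,405)),.0165);B2=ray('side',S1((133,245)),.0165)
for a,b in((A,B),(A2,B2)):print('pump',a,b,(a+b)/2,np.linalg.norm(a-b),np.degrees(np.arctan2((a-b)[0],(a-b)[1])))
E
```

```text
blue [0.4516 0.368  0.153 ] [0.4528 0.3746 0.153 ]
yel [0.467  0.3063 0.153 ] [0.4683 0.3131 0.153 ]
red [0.4708 0.2477 0.153 ] [0.4721 0.2549 0.153 ]
jar [0.4515 0.4252 0.045 ] [0.4529 0.4282 0.045 ]
tray
[[0.5627 0.4683]
 [0.6112 0.1885]
 [0.4548 0.1626]
 [0.4069 0.4406]] c [0.5089 0.315 ]
0.2839031818247073 -9.838492609686933
tool
[[ 0.5941  0.1316]
 [ 0.6345 -0.1039]
 [ 0.5525 -0.1177]
 [ 0.5094  0.1154]] c [0.5726 0.0063]
0.2389438024409126 -9.734662641272793
mat
[[ 0.547  -0.1843]
 [ 0.5834 -0.4411]] c [ 0.5652 -0.3127]
0.2593573541608611 -8.062930815041147
reel [ 0.6051 -0.3071  0.042 ]
pump [0.5287 0.3774 0.0165] [0.5485 0.2557 0.0165] [0.5386 0.3166 0.0165] 0.12326343426702352 -9.250178813628562
pump [0.5295 0.377  0.0165] [0.5482 0.2577 0.0165] [0.5389 0.3174 0.0165] 0.12071979462295447 -8.93195672223912
```

```bash
cat > ov.py <<'E'
from h import *
def ov(cans,f,extra=[]):
    o=[]
    for n,(x0,y0,x1,y1),s in(('top',(130,150,240,220),4.9),('side',(210,190,310,290),4.9)):
        im=env.get_image(n)[:,:,::-1][y0:y1,x0:x1];im=cv2.resize(im,None,fx=s,fy=s)
        def cv(P):
            q=[((proj(n,p)-[x0,y0]+.5)*s) for p in P];cv2.polylines(im,[np.int32(q)],True,(255,0,255),1)
        for x,y in cans:
            for r,z in((.026,.003),(.026,.119),(.0215,.153)):
                cv([(x+r*np.cos(a),y+r*np.sin(a),z) for a in np.linspace(0,6.28,40)])
        for e in extra: cv(e)
        o.append(im[:343] if n=='top' else im)
    h=max(i.shape[0] for i in o);o=[cv2.copyMakeBorder(i,0,h-i.shape[0],0,0,0) for i in o]
    im=cv2.hconcat(o);k=min(1,799/im.shape[1]);cv2.imwrite('pics/'+f,cv2.resize(im,None,fx=k,fy=k,interpolation=cv2.INTER_AREA))
E
python3 - <<'E'
from ov import *
a=np.radians(9.7);X=np.array([np.cos(a),np.sin(a)]);Y=np.array([-np.sin(a),np.cos(a)])
c=np.array([.4675,.3085]);cans=[c+.061*Y,c,c-.061*Y];print(cans)
t=np.array([.5092,.3155]);tr=[(*(t+i*X*.08+j*Y*.14),.018) for i,j in((1,1),(1,-1),(-1,-1),(-1,1))]
ov(cans,'o1.png',[tr])
print(ray('top',(198.5,244.5),.15))
E
```

```text
[array([0.45722215, 0.36862791]), array([0.4675, 0.3085]), array([0.47777785, 0.24837209])]
[0.31814411 0.23243383 0.15      ]
```

View pics/o1.png

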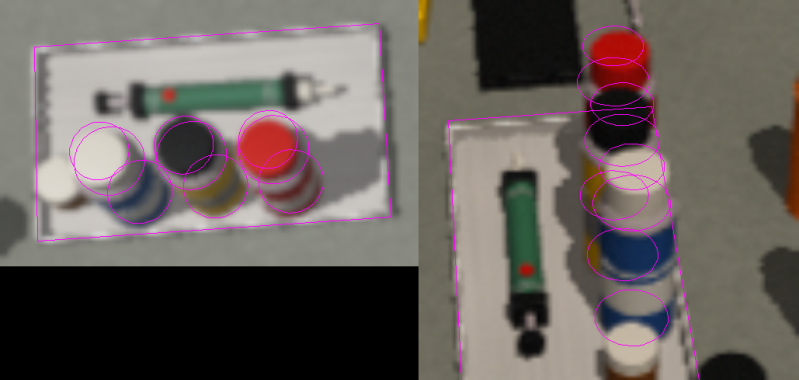

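The base outlines match well, but blue should be about 5 mm less in x. I'll use red (.4715,.250), yellow (.4677,.308) and blue (.4522,.370), gripping along the tray's x (yaw 9.7°). First move is to above red.

{"fn": "jog_arm", "kwargs": {"hand": [0.085, 0.085, 0.085, 0.085, 0.085], "travel": [[0.0163, 0.05, 0], [0.0163, 0.05, 0], [0.0163, 0.05, 0], [0.0163, 0.05, 0], [0.0163, 0.05, 0]], "yaw": [0.0877, 0.0877, 0.0877, 0.0877, 0.0877], "grip_force": 30}}

```text
time_s: 0.98
position: [0.3094, -0.249, 0.2485]
tool_rot: [[0.647, 0.763, 0.0], [0.763, -0.647, -0.0], [0.0, 0.001, -1.0]]
ft_force: [0.5, 0.4, -0.2]
grip_width: 0.0849
gripper_force: 0.0
```

{"fn": "jog_arm", "kwargs": {"hand": [0.085, 0.085, 0.085, 0.085, 0.085], "travel": [[0.0163, 0.05, 0], [0.0163, 0.05, 0], [0.0163, 0.05, 0], [0.0163, 0.05, 0], [0.0163, 0.05, 0]], "yaw": [0.0877, 0.0877, 0.0877, 0.0877, 0.0877]}}

```text
time_s: 1.6
position: [0.391, 0.0011, 0.2486]
tool_rot: [[0.261, 0.965, 0.001], [0.965, -0.261, -0.0], [-0.0, 0.001, -1.0]]
ft_force: [0.8, 1.0, -0.7]
grip_width: 0.0852
gripper_force: 0.0
```

{"fn": "jog_arm", "kwargs": {"hand": [0.085, 0.085, 0.085, 0.085, 0.085], "travel": [[0.0163, 0.05, 0], [0.0163, 0.05, 0], [0.0163, 0.05, 0], [0.0163, 0.05, 0], [0.0163, 0.05, 0]], "yaw": [0.0877, 0.0877, 0.0877, 0.0877, 0.0877]}}

```text
time_s: 2.22
position: [0.4725, 0.2512, 0.2484]
tool_rot: [[-0.174, 0.985, 0.0], [0.985, 0.174, -0.0], [-0.0, 0.0, -1.0]]
ft_force: [0.9, -0.4, 0.7]
grip_width: 0.0848
gripper_force: 0.0
```

{"fn": "jog_arm", "kwargs": {"hand": [0.085, 0.085, 0.085, 0.085, 0.085], "travel": [[-0.001, -0.001, -0.03], [0, 0, -0.04], [0, 0, -0.04], [0, 0, -0.025], [0, 0, -0.0075]], "yaw": [0, 0, 0, 0, 0]}}

```text
time_s: 2.85
position: [0.4707, 0.2482, 0.1046]
tool_rot: [[-0.171, 0.985, -0.002], [0.985, 0.171, -0.001], [-0.0, -0.002, -1.0]]
ft_force: [0.3, 0.3, 1.3]
grip_width: 0.0854
gripper_force: 0.0
```

{"fn": "jog_arm", "kwargs": {"hand": [0.075, 0.065, 0.058, 0.05, 0.045], "travel": [[0, 0, 0], [0, 0, 0], [0, 0, 0], [0, 0, 0], [0, 0, 0]], "yaw": [0, 0, 0, 0, 0]}}

```text
time_s: 3.48
position: [0.4715, 0.2485, 0.1067]
tool_rot: [[-0.171, 0.985, 0.001], [0.985, 0.171, 0.0], [0.0, 0.001, -1.0]]
ft_force: [-0.5, -0.0, 6.3]
grip_width: 0.0514
gripper_force: 30.1
```

{"fn": "jog_arm", "kwargs": {"hand": [0.045, 0.045, 0.045, 0.045, 0.045], "travel": [[0, 0, 0], [0, 0, 0.005], [0, 0, 0.015], [0, 0, 0.02], [0, 0, 0.02]], "yaw": [0, 0, 0, 0, 0]}}

```text
time_s: 4.1
position: [0.4709, 0.2483, 0.1664]
tool_rot: [[-0.171, 0.985, -0.001], [0.985, 0.171, -0.0], [-0.0, -0.001, -1.0]]
ft_force: [0.2, 0.2, -1.9]
grip_width: 0.0514
gripper_force: 31.2
```

{"fn": "jog_arm", "kwargs": {"hand": [0.045, 0.045, 0.045, 0.045, 0.045], "travel": [[0.002, -0.025, 0.02], [0.0025, -0.045, 0], [0.0025, -0.045, 0], [0.0025, -0.045, 0], [0.0025, -0.045, 0]], "yaw": [0, 0, 0, 0, 0]}}

```text
time_s: 4.72
position: [0.4829, 0.042, 0.1859]
tool_rot: [[-0.171, 0.985, -0.0], [0.985, 0.171, 0.0], [0.0, -0.0, -1.0]]
ft_force: [0.5, -0.7, -1.4]
grip_width: 0.0511
gripper_force: 31.3
```

{"fn": "jog_arm", "kwargs": {"hand": [0.045, 0.045, 0.045, 0.045, 0.045], "travel": [[0.0025, -0.045, 0], [0.0025, -0.045, 0], [0.0025, -0.045, 0], [0.0025, -0.045, 0], [0.0025, -0.045, 0]], "yaw": [0, 0, 0, 0, 0]}}

```text
time_s: 5.35
position: [0.4954, -0.1831, 0.1858]
tool_rot: [[-0.171, 0.985, -0.0], [0.985, 0.171, 0.0], [0.0, -0.0, -1.0]]
ft_force: [0.9, 0.0, -1.0]
grip_width: 0.051
gripper_force: 31.3
```

{"fn": "jog_arm", "kwargs": {"hand": [0.045, 0.045, 0.045, 0.045, 0.045], "travel": [[0.0025, -0.045, 0], [0.0025, -0.045, 0], [0.0025, -0.045, 0], [0.0025, -0.045, 0], [0.0005, -0.035, 0]], "yaw": [0, 0, 0, 0, 0]}}

```text
time_s: 5.98
position: [0.5058, -0.3983, 0.1855]
tool_rot: [[-0.17, 0.985, -0.001], [0.985, 0.17, 0.001], [0.001, -0.0, -1.0]]
ft_force: [0.3, -0.6, -1.8]
grip_width: 0.0509
gripper_force: 31.3
```

{"fn": "jog_arm", "kwargs": {"hand": [0.045, 0.045, 0.045, 0.045, 0.045], "travel": [[0, 0, -0.02], [0, 0, -0.03], [0, 0, -0.02], [0, 0, -0.005], [0, 0, 0]], "yaw": [0, 0, 0, 0, 0]}}

```text
time_s: 6.6
position: [0.5063, -0.3967, 0.1112]
tool_rot: [[-0.171, 0.985, 0.0], [0.985, 0.171, -0.0], [-0.0, 0.0, -1.0]]
ft_force: [0.5, -0.0, -2.1]
grip_width: 0.0511
gripper_force: 31.3
```

```bash
python3 - <<'E'
from h import *
save('side','s2.png',(200,90,320,200),5)
print(env.observe()['position'])
E
```

```text
[ 0.50642898 -0.39688032  0.11168534]
```

View pics/s2.png

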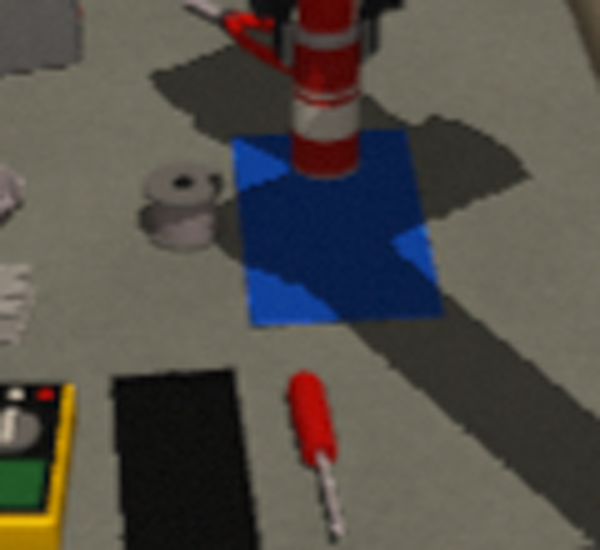

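The side view shows the red can over the mat, base at (327,170), well inside it and about 5 mm up. Next I lower it, release and go for yellow.

{"fn": "jog_arm", "kwargs": {"hand": [0.045, 0.045, 0.045, 0.06, 0.075], "travel": [[0, 0, -0.003], [0, 0, -0.002], [0, 0, 0], [0, 0, 0], [0, 0, 0]], "yaw": [0, 0, 0, 0, 0]}}

```text
time_s: 7.28
position: [0.5062, -0.3966, 0.1057]
tool_rot: [[-0.171, 0.985, -0.0], [0.985, 0.171, 0.0], [0.0, 0.0, -1.0]]
ft_force: [0.1, -1.2, -0.5]
grip_width: 0.0747
gripper_force: 0.0
```

{"fn": "jog_arm", "kwargs": {"hand": [0.085, 0.085, 0.085, 0.085, 0.085], "travel": [[0, 0, 0], [0, 0, 0], [0, 0, 0.02], [0, 0, 0.04], [0, 0, 0.05]], "yaw": [0, 0, 0, 0, 0]}}

```text
time_s: 7.9
position: [0.5059, -0.3963, 0.2163]
tool_rot: [[-0.171, 0.985, -0.001], [0.985, 0.171, 0.002], [0.002, -0.001, -1.0]]
ft_force: [1.2, -0.7, 0.6]
grip_width: 0.0849
gripper_force: 0.0
```

{"fn": "jog_arm", "kwargs": {"hand": [0.085, 0.085, 0.085, 0.085, 0.085], "travel": [[0, 0, 0.045], [-0.002, 0.035, 0], [-0.003, 0.05, 0], [-0.003, 0.05, 0], [-0.003, 0.05, 0]], "yaw": [0, 0, 0, 0, 0]}}

```text
time_s: 8.52
position: [0.4948, -0.2101, 0.2609]
tool_rot: [[-0.17, 0.985, 0.0], [0.985, 0.17, -0.0], [-0.0, 0.0, -1.0]]
ft_force: [0.9, -0.4, 0.8]
grip_width: 0.0852
gripper_force: 0.0
```

{"fn": "jog_arm", "kwargs": {"hand": [0.085, 0.085, 0.085, 0.085, 0.085], "travel": [[-0.003, 0.05, 0], [-0.003, 0.05, 0], [-0.003, 0.05, 0], [-0.003, 0.05, 0], [-0.003, 0.05, 0]], "yaw": [0, 0, 0, 0, 0]}}

```text
time_s: 9.15
position: [0.4799, 0.0399, 0.261]
tool_rot: [[-0.17, 0.985, 0.0], [0.985, 0.17, -0.0], [-0.0, 0.0, -1.0]]
ft_force: [1.0, -0.1, 0.0]
grip_width: 0.0851
gripper_force: 0.0
```

{"fn": "jog_arm", "kwargs": {"hand": [0.085, 0.085, 0.085, 0.085, 0.085], "travel": [[-0.003, 0.05, 0], [-0.003, 0.05, 0], [-0.003, 0.05, 0], [-0.003, 0.05, 0], [-0.001, 0.07, 0]], "yaw": [0, 0, 0, 0, 0]}}

```text
out of range; nothing moved
```

{"fn": "jog_arm", "kwargs": {"hand": [0.085, 0.085, 0.085, 0.085, 0.085], "travel": [[-0.0025, 0.054, 0], [-0.0025, 0.054, 0], [-0.0025, 0.054, 0], [-0.0025, 0.054, 0], [-0.002, 0.052, 0]], "yaw": [0, 0, 0, 0, 0]}}

```text
time_s: 9.78
position: [0.4678, 0.3082, 0.2609]
tool_rot: [[-0.171, 0.985, 0.0], [0.985, 0.171, 0.0], [-0.0, 0.0, -1.0]]
ft_force: [0.7, -0.4, 0.7]
grip_width: 0.0844
gripper_force: 0.0
```

{"fn": "jog_arm", "kwargs": {"hand": [0.085, 0.085, 0.085, 0.085, 0.085], "travel": [[0, 0, -0.025], [0, 0, -0.045], [0, 0, -0.045], [0, 0, -0.03], [0, 0, -0.01]], "yaw": [0, 0, 0, 0, 0]}}

```text
time_s: 10.4
position: [0.4676, 0.3061, 0.1044]
tool_rot: [[-0.171, 0.985, -0.003], [0.985, 0.171, -0.001], [-0.001, -0.003, -1.0]]
ft_force: [-0.1, 0.8, 0.5]
grip_width: 0.0852
gripper_force: 0.0
```

{"fn": "jog_arm", "kwargs": {"hand": [0.075, 0.065, 0.058, 0.05, 0.045], "travel": [[0, 0, 0], [0, 0, 0], [0, 0, 0], [0, 0, 0], [0, 0, 0]], "yaw": [0, 0, 0, 0, 0]}}

```text
time_s: 11.02
position: [0.4686, 0.3065, 0.1069]
tool_rot: [[-0.171, 0.985, 0.002], [0.985, 0.171, 0.001], [0.0, 0.002, -1.0]]
ft_force: [-0.1, 0.1, 6.3]
grip_width: 0.0513
gripper_force: 30.6
```

{"fn": "jog_arm", "kwargs": {"hand": [0.045, 0.045, 0.045, 0.045, 0.045], "travel": [[0, 0, 0], [0, 0, 0.005], [0, 0, 0.015], [0, 0, 0.03], [0, 0, 0.03]], "yaw": [0, 0, 0, 0, 0]}}

```text
time_s: 11.65
position: [0.468, 0.3063, 0.1874]
tool_rot: [[-0.171, 0.985, 0.0], [0.985, 0.171, -0.0], [-0.0, 0.0, -1.0]]
ft_force: [-0.0, -0.4, -1.4]
grip_width: 0.051
gripper_force: 31.6
```

{"fn": "jog_arm", "kwargs": {"hand": [0.045, 0.045, 0.045, 0.045, 0.045], "travel": [[0.002, -0.03, 0], [0.0022, -0.05, 0], [0.0022, -0.05, 0], [0.0022, -0.05, 0], [0.0022, -0.05, 0]], "yaw": [0, 0, 0, 0, 0]}}

```text
time_s: 12.28
position: [0.4789, 0.0748, 0.1867]
tool_rot: [[-0.171, 0.985, 0.001], [0.985, 0.171, -0.0], [-0.0, 0.001, -1.0]]
ft_force: [0.9, -0.5, -2.2]
grip_width: 0.0513
gripper_force: 31.8
```

{"fn": "jog_arm", "kwargs": {"hand": [0.045, 0.045, 0.045, 0.045, 0.045], "travel": [[0.0022, -0.05, 0], [0.0022, -0.05, 0], [0.0022, -0.05, 0], [0.0022, -0.05, 0], [0.0022, -0.05, 0]], "yaw": [0, 0, 0, 0, 0]}}

```text
time_s: 12.9
position: [0.4898, -0.1753, 0.1868]
tool_rot: [[-0.171, 0.985, 0.001], [0.985, 0.171, -0.0], [-0.001, 0.001, -1.0]]
ft_force: [0.5, 0.4, -2.0]
grip_width: 0.0513
gripper_force: 31.8
```

{"fn": "jog_arm", "kwargs": {"hand": [0.045, 0.045, 0.045, 0.045, 0.045], "travel": [[0.0022, -0.05, 0], [0.0022, -0.05, 0], [0.0022, -0.048, 0], [0, 0, -0.015], [0, 0, -0.03]], "yaw": [0, 0, 0, 0, 0]}}

```text
time_s: 13.52
position: [0.4968, -0.3218, 0.1413]
tool_rot: [[-0.17, 0.985, 0.002], [0.985, 0.17, -0.001], [-0.002, 0.001, -1.0]]
ft_force: [1.0, -1.1, -2.4]
grip_width: 0.051
gripper_force: 31.8
```

{"fn": "jog_arm", "kwargs": {"hand": [0.045, 0.045, 0.045, 0.045, 0.045], "travel": [[0, 0, -0.02], [0, 0, -0.01], [0, 0, -0.003], [0, 0, -0.002], [0, 0, 0]], "yaw": [0, 0, 0, 0, 0]}}

```text
time_s: 14.15
position: [0.4969, -0.3219, 0.1069]
tool_rot: [[-0.171, 0.985, 0.001], [0.985, 0.171, -0.001], [-0.001, 0.001, -1.0]]
ft_force: [-0.2, 0.5, 2.5]
grip_width: 0.0512
gripper_force: 32.0
```

{"fn": "jog_arm", "kwargs": {"hand": [0.052, 0.062, 0.075, 0.085, 0.085], "travel": [[0, 0, 0], [0, 0, 0], [0, 0, 0], [0, 0, 0], [0, 0, 0]], "yaw": [0, 0, 0, 0, 0]}}

```text
time_s: 14.78
position: [0.4966, -0.3217, 0.1058]
tool_rot: [[-0.171, 0.985, -0.0], [0.985, 0.171, 0.0], [0.0, -0.0, -1.0]]
ft_force: [0.0, -0.3, -0.2]
grip_width: 0.0849
gripper_force: 0.0
```

{"fn": "jog_arm", "kwargs": {"hand": [0.085, 0.085, 0.085, 0.085, 0.085], "travel": [[0, 0, 0.02], [0, 0, 0.045], [0, 0, 0.05], [0, 0, 0.04], [-0.0032, 0.042, 0]], "yaw": [0, 0, 0, 0, 0]}}

```text
time_s: 15.4
position: [0.494, -0.2814, 0.2636]
tool_rot: [[-0.168, 0.986, 0.005], [0.986, 0.168, -0.004], [-0.005, 0.004, -1.0]]
ft_force: [0.9, 1.2, -1.2]
grip_width: 0.0852
gripper_force: 0.0
```

{"fn": "jog_arm", "kwargs": {"hand": [0.085, 0.085, 0.085, 0.085, 0.085], "travel": [[-0.0032, 0.05, 0], [-0.0032, 0.05, 0], [-0.0032, 0.05, 0], [-0.0032, 0.05, 0], [-0.0032, 0.05, 0]], "yaw": [0, 0, 0, 0, 0]}}

```text
time_s: 16.02
position: [0.477, -0.0281, 0.2609]
tool_rot: [[-0.171, 0.985, 0.0], [0.985, 0.171, -0.0], [-0.0, 0.0, -1.0]]
ft_force: [0.1, 0.1, 1.0]
grip_width: 0.0851
gripper_force: 0.0
```

{"fn": "jog_arm", "kwargs": {"hand": [0.085, 0.085, 0.085, 0.085, 0.085], "travel": [[-0.0032, 0.05, 0], [-0.0032, 0.05, 0], [-0.0032, 0.05, 0], [-0.0032, 0.05, 0], [-0.0032, 0.05, 0]], "yaw": [0, 0, 0, 0, 0]}}

```text
time_s: 16.65
position: [0.461, 0.222, 0.261]
tool_rot: [[-0.171, 0.985, 0.0], [0.985, 0.171, -0.0], [-0.0, 0.0, -1.0]]
ft_force: [1.2, -0.3, -0.5]
grip_width: 0.0846
gripper_force: 0.0
```

{"fn": "jog_arm", "kwargs": {"hand": [0.085, 0.085, 0.085, 0.085, 0.085], "travel": [[-0.0032, 0.05, 0], [-0.0032, 0.05, 0], [-0.0031, 0.05, 0], [0, 0, 0], [0, 0, 0]], "yaw": [0, 0, 0, 0, 0]}}

```text
time_s: 17.27
position: [0.4518, 0.3699, 0.2607]
tool_rot: [[-0.171, 0.985, -0.0], [0.985, 0.171, -0.001], [-0.0, -0.0, -1.0]]
ft_force: [-0.4, -0.1, -0.1]
grip_width: 0.0846
gripper_force: 0.0
```

{"fn": "jog_arm", "kwargs": {"hand": [0.085, 0.085, 0.085, 0.085, 0.085], "travel": [[0, 0.002, -0.025], [0, 0, -0.045], [0, 0, -0.045], [0, 0, -0.03], [0, 0, -0.01]], "yaw": [0, 0, 0, 0, 0]}}

```text
time_s: 17.9
position: [0.4518, 0.3709, 0.1046]
tool_rot: [[-0.169, 0.986, -0.002], [0.986, 0.169, -0.001], [-0.001, -0.002, -1.0]]
ft_force: [0.4, 0.2, 0.6]
grip_width: 0.0849
gripper_force: 0.0
```

{"fn": "jog_arm", "kwargs": {"hand": [0.075, 0.065, 0.058, 0.05, 0.045], "travel": [[0, 0, 0], [0, 0, 0], [0, 0, 0], [0, 0, 0], [0, 0, 0]], "yaw": [0, 0, 0, 0, 0]}}

```text
time_s: 18.52
position: [0.4521, 0.3725, 0.1069]
tool_rot: [[-0.171, 0.985, 0.001], [0.985, 0.171, 0.001], [0.0, 0.002, -1.0]]
ft_force: [-1.8, -0.2, 6.4]
grip_width: 0.0513
gripper_force: 30.8
```

{"fn": "jog_arm", "kwargs": {"hand": [0.045, 0.045, 0.045, 0.045, 0.045], "travel": [[0, 0, 0], [0, 0, 0.005], [0, 0, 0.015], [0, 0, 0.03], [0, 0, 0.03]], "yaw": [0, 0, 0, 0, 0]}}

```text
time_s: 19.15
position: [0.4518, 0.3723, 0.1874]
tool_rot: [[-0.171, 0.985, 0.0], [0.985, 0.171, 0.0], [0.0, 0.0, -1.0]]
ft_force: [-0.4, -0.1, -1.2]
grip_width: 0.0513
gripper_force: 31.5
```

{"fn": "jog_arm", "kwargs": {"hand": [0.045, 0.045, 0.045, 0.045, 0.045], "travel": [[0.0026, -0.03, 0], [0.0026, -0.05, 0], [0.0026, -0.05, 0], [0.0026, -0.05, 0], [0.0026, -0.05, 0]], "yaw": [0, 0, 0, 0, 0]}}

```text
time_s: 19.77
position: [0.4649, 0.1408, 0.1868]
tool_rot: [[-0.171, 0.985, 0.001], [0.985, 0.171, -0.0], [-0.0, 0.001, -1.0]]
ft_force: [0.1, -0.8, -1.1]
grip_width: 0.0512
gripper_force: 31.6
```

{"fn": "jog_arm", "kwargs": {"hand": [0.045, 0.045, 0.045, 0.045, 0.045], "travel": [[0.0026, -0.05, 0], [0.0026, -0.05, 0], [0.0026, -0.05, 0], [0.0026, -0.05, 0], [0.0026, -0.05, 0]], "yaw": [0, 0, 0, 0, 0]}}

```text
time_s: 20.4
position: [0.4779, -0.1093, 0.1868]
tool_rot: [[-0.171, 0.985, 0.001], [0.985, 0.171, -0.0], [-0.001, 0.001, -1.0]]
ft_force: [0.8, -0.6, -1.8]
grip_width: 0.0513
gripper_force: 31.6
```

{"fn": "jog_arm", "kwargs": {"hand": [0.045, 0.045, 0.045, 0.045, 0.045], "travel": [[0.0026, -0.05, 0], [0.0026, -0.05, 0], [0.0026, -0.04, 0], [0, 0, -0.015], [0, 0, -0.03]], "yaw": [0, 0, 0, 0, 0]}}

```text
time_s: 21.02
position: [0.4861, -0.2487, 0.1419]
tool_rot: [[-0.17, 0.985, 0.003], [0.985, 0.17, -0.002], [-0.003, 0.002, -1.0]]
ft_force: [0.2, -0.0, -2.3]
grip_width: 0.0509
gripper_force: 31.6
```

{"fn": "jog_arm", "kwargs": {"hand": [0.045, 0.045, 0.045, 0.045, 0.045], "travel": [[0, 0, -0.02], [0, 0, -0.01], [0, 0, -0.003], [0, 0, -0.002], [0, 0, 0]], "yaw": [0, 0, 0, 0, 0]}}

```text
time_s: 21.65
position: [0.486, -0.248, 0.1069]
tool_rot: [[-0.171, 0.985, 0.001], [0.985, 0.171, -0.001], [-0.002, 0.001, -1.0]]
ft_force: [-1.1, -0.0, 3.5]
grip_width: 0.0508
gripper_force: 31.9
```

{"fn": "jog_arm", "kwargs": {"hand": [0.052, 0.062, 0.075, 0.085, 0.085], "travel": [[0, 0, 0], [0, 0, 0], [0, 0, 0], [0, 0, 0], [0, 0, 0]], "yaw": [0, 0, 0, 0, 0]}}

```text
time_s: 22.28
position: [0.4857, -0.2477, 0.1058]
tool_rot: [[-0.171, 0.985, -0.0], [0.985, 0.171, 0.0], [0.0, -0.0, -1.0]]
ft_force: [-0.5, 0.4, 0.6]
grip_width: 0.0853
gripper_force: 0.0
```

{"fn": "jog_arm", "kwargs": {"hand": [0.085, 0.085, 0.085, 0.085, 0.085], "travel": [[0, 0, 0.02], [0, 0, 0.045], [0, 0, 0.05], [0, 0, 0.04], [0, 0, 0]], "yaw": [0, 0, 0, 0, 0]}}

```text
time_s: 22.9
position: [0.4864, -0.2482, 0.2638]
tool_rot: [[-0.171, 0.985, 0.005], [0.985, 0.171, -0.004], [-0.005, 0.004, -1.0]]
ft_force: [-0.5, 0.4, -0.6]
grip_width: 0.0851
gripper_force: 0.0
```

{"fn": "jog_arm", "kwargs": {"hand": [0.085, 0.085, 0.085, 0.085, 0.085], "travel": [[0.005, 0.05, 0], [0.005, 0.05, 0], [0.005, 0.05, 0], [0.005, 0.05, 0], [0.005, 0.05, 0]], "yaw": [0, 0, 0, 0, 0]}}

```text
time_s: 23.52
position: [0.5102, 0.004, 0.2596]
tool_rot: [[-0.17, 0.985, -0.002], [0.985, 0.17, 0.0], [0.001, -0.002, -1.0]]
ft_force: [0.2, -0.5, -0.3]
grip_width: 0.0851
gripper_force: 0.0
```

{"fn": "jog_arm", "kwargs": {"hand": [0.085, 0.085, 0.085, 0.085, 0.085], "travel": [[0.005, 0.05, 0], [0.005, 0.05, 0], [0.005, 0.05, 0], [0.005, 0.05, 0], [0.004, 0.05, 0]], "yaw": [0, 0, 0, 0, 0]}}

```text
time_s: 24.15
position: [0.5343, 0.254, 0.2593]
tool_rot: [[-0.171, 0.985, -0.002], [0.985, 0.171, -0.001], [-0.0, -0.002, -1.0]]
ft_force: [-0.5, -0.3, -0.3]
grip_width: 0.0849
gripper_force: 0.0
```

{"fn": "jog_arm", "kwargs": {"hand": [0.085, 0.085, 0.085, 0.085, 0.085], "travel": [[0.004, 0.05, 0], [0, 0.015, 0], [0, 0, 0], [0, 0, 0], [0, 0, 0]], "yaw": [-0.012, 0, 0, 0, 0]}}

```text
time_s: 24.78
position: [0.5389, 0.3161, 0.261]
tool_rot: [[-0.157, 0.988, 0.0], [0.988, 0.157, -0.0], [-0.0, 0.0, -1.0]]
ft_force: [-0.1, -0.7, -0.5]
grip_width: 0.0848
gripper_force: 0.0
```

```bash
python3 - <<'E'
from h import *
save('side','s3.png',(200,90,320,300),2.8)
a=cv2.imread('pics/s3.png');save('top','t3.png',(130,130,450,240),1.4);b=cv2.imread('pics/t3.png')
h=max(a.shape[0],b.shape[0]);f=lambda i:cv2.copyMakeBorder(i,0,h-i.shape[0],0,0,0)
cv2.imwrite('pics/c3.png',cv2.hconcat([f(a),f(b)]))
print(env.observe()['position'])
E
```

```text
[0.53886786 0.31647946 0.26104449]
```

View pics/c3.png

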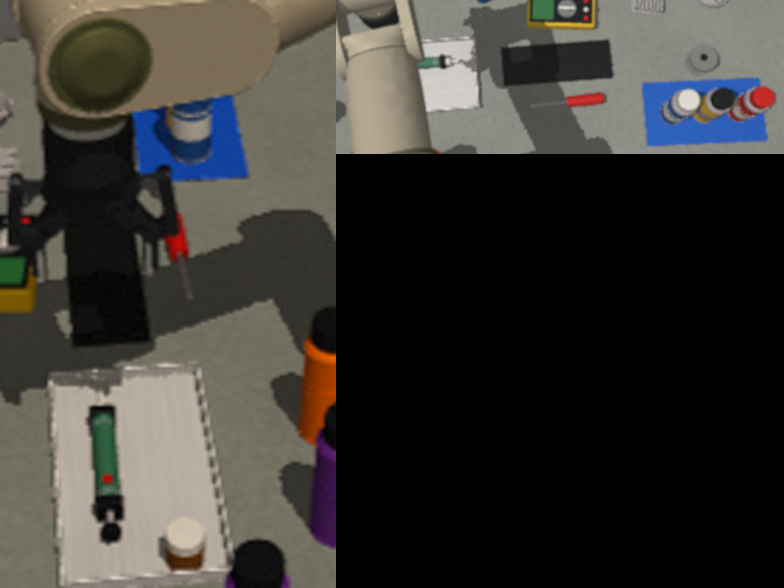

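The cans stand upright on the mat, with bases around (676,115), (710,112) and (745,112) in the top crop. The pump lies undisturbed at (105,465) in the side crop. The wall is about 47 mm from the pump, so I'll go down with a 50 mm opening.

{"fn": "jog_arm", "kwargs": {"hand": [0.05, 0.05, 0.05, 0.05, 0.05], "travel": [[0, 0.0005, -0.03], [0, 0, -0.05], [0, 0, -0.05], [0, 0, -0.05], [0, 0, -0.02]], "yaw": [0, 0, 0, 0, 0]}}

```text
time_s: 25.5
position: [0.5376, 0.3169, 0.058]
tool_rot: [[-0.158, 0.987, -0.004], [0.987, 0.158, -0.001], [-0.001, -0.004, -1.0]]
ft_force: [0.3, 0.2, 0.1]
grip_width: 0.0498
gripper_force: 0.0
```

{"fn": "jog_arm", "kwargs": {"hand": [0.05, 0.05, 0.05, 0.05, 0.05], "travel": [[0, 0, -0.015], [0, 0, -0.012], [0, 0, -0.008], [0, 0, -0.003], [0, 0, 0]], "yaw": [0, 0, 0, 0, 0]}}

```text
time_s: 26.12
position: [0.5388, 0.3179, 0.0231]
tool_rot: [[-0.159, 0.987, 0.0], [0.987, 0.159, 0.0], [0.0, 0.001, -1.0]]
ft_force: [0.2, 0.9, 1.0]
grip_width: 0.0501
gripper_force: 0.0
```

{"fn": "jog_arm", "kwargs": {"hand": [0.04, 0.032, 0.025, 0.015, 0.015], "travel": [[0, 0, 0], [0, 0, 0], [0, 0, 0], [0, 0, 0], [0, 0, 0]], "yaw": [0, 0, 0, 0, 0]}}

```text
time_s: 26.75
position: [0.5387, 0.3179, 0.0231]
tool_rot: [[-0.159, 0.987, 0.0], [0.987, 0.159, 0.0], [0.0, 0.0, -1.0]]
ft_force: [-1.0, -0.9, 3.4]
grip_width: 0.0228
gripper_force: 29.5
```

{"fn": "jog_arm", "kwargs": {"hand": [0.015, 0.015, 0.015, 0.015, 0.015], "travel": [[0, 0, 0], [0, 0, 0.005], [0, 0, 0.02], [0, 0, 0.03], [0, 0, 0.03]], "yaw": [0, 0, 0, 0, 0]}}

```text
time_s: 27.38
position: [0.5386, 0.3178, 0.1085]
tool_rot: [[-0.159, 0.987, -0.0], [0.987, 0.159, -0.0], [-0.0, -0.001, -1.0]]
ft_force: [0.4, -0.3, -0.4]
grip_width: 0.023
gripper_force: 29.5
```

{"fn": "jog_arm", "kwargs": {"hand": [0.015, 0.015, 0.015, 0.015, 0.015], "travel": [[0.004, -0.03, 0.01], [0.005, -0.05, 0], [0.005, -0.05, 0], [0.005, -0.05, 0], [0.005, -0.05, 0]], "yaw": [0.01, 0, 0, 0, 0]}}

```text
time_s: 28.0
position: [0.5627, 0.0862, 0.1178]
tool_rot: [[-0.169, 0.986, 0.0], [0.986, 0.169, -0.0], [-0.0, 0.0, -1.0]]
ft_force: [0.1, 0.6, -0.8]
grip_width: 0.0231
gripper_force: 29.5
```

{"fn": "jog_arm", "kwargs": {"hand": [0.015, 0.015, 0.015, 0.015, 0.015], "travel": [[0.005, -0.05, 0], [0.005, -0.032, 0], [0, 0, -0.02], [0, 0, -0.03], [0, 0, -0.015]], "yaw": [0, 0, 0, 0, 0]}}

```text
time_s: 28.62
position: [0.5721, 0.0058, 0.0515]
tool_rot: [[-0.169, 0.986, -0.002], [0.986, 0.169, 0.0], [0.001, -0.002, -1.0]]
ft_force: [0.3, -0.1, -1.3]
grip_width: 0.023
gripper_force: 29.5
```

```bash
python3 - <<'E'
from h import *
save('side','s4.png',(190,140,290,240),3.9)
a=cv2.imread('pics/s4.png');save('top','t4.png',(235,130,335,230),3.9);b=cv2.imread('pics/t4.png')
cv2.imwrite('pics/c4.png',cv2.hconcat([a,b]))
print(env.observe()['position'])
E
```

```text
[0.57205752 0.00601762 0.05156284]
```

View pics/c4.png

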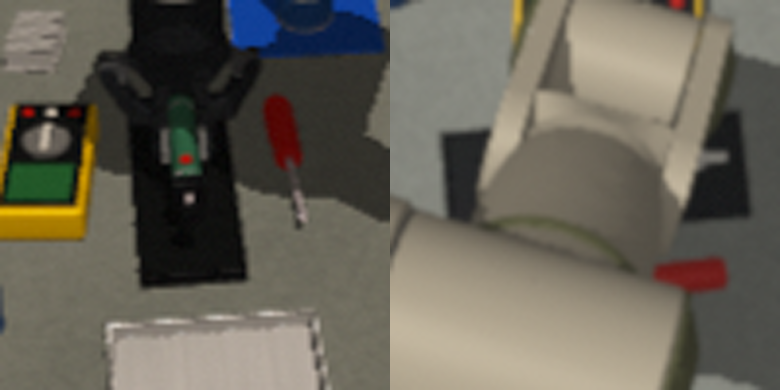

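The side view shows the pump hanging lengthwise over the black tray, centred at (187,150) between walls at about 135 and 245. I'll lower it, release, and look.

{"fn": "jog_arm", "kwargs": {"hand": [0.015, 0.015, 0.015, 0.015, 0.015], "travel": [[0, 0, -0.012], [0, 0, -0.01], [0, 0, -0.005], [0, 0, -0.002], [0, 0, 0]], "yaw": [0, 0, 0, 0, 0]}}

```text
time_s: 29.35
position: [0.5728, 0.0058, 0.0239]
tool_rot: [[-0.169, 0.986, 0.0], [0.986, 0.169, -0.0], [-0.0, 0.0, -1.0]]
ft_force: [0.1, -0.7, -0.8]
grip_width: 0.0227
gripper_force: 29.5
```

{"fn": "jog_arm", "kwargs": {"hand": [0.022, 0.028, 0.036, 0.045, 0.045], "travel": [[0, 0, -0.0005], [0, 0, 0], [0, 0, 0], [0, 0, 0], [0, 0, 0]], "yaw": [0, 0, 0, 0, 0]}}

```text
time_s: 29.98
position: [0.5727, 0.0059, 0.0234]
tool_rot: [[-0.169, 0.986, 0.0], [0.986, 0.169, -0.0], [-0.0, 0.0, -1.0]]
ft_force: [-0.9, 0.4, 0.1]
grip_width: 0.0453
gripper_force: 0.0
```

{"fn": "jog_arm", "kwargs": {"hand": [0.045, 0.045, 0.06, 0.085, 0.085], "travel": [[0, 0, 0.02], [0, 0, 0.05], [0, 0, 0.06], [0, 0, 0.06], [0, 0, 0.045]], "yaw": [0, 0, 0, 0, 0]}}

```text
time_s: 30.6
position: [0.5726, 0.0059, 0.2612]
tool_rot: [[-0.169, 0.986, 0.002], [0.986, 0.169, -0.0], [-0.001, 0.002, -1.0]]
ft_force: [0.6, -0.4, 0.4]
grip_width: 0.0851
gripper_force: 0.0
```

{"fn": "jog_arm", "kwargs": {"hand": [0.085, 0.085, 0.085, 0.085, 0.085], "travel": [[-0.02, -0.05, 0], [-0.02, -0.05, 0], [-0.02, -0.05, 0], [-0.015, -0.05, 0], [0, 0, 0]], "yaw": [0, 0, 0, 0, 0]}}

```text
time_s: 31.22
position: [0.4967, -0.197, 0.2582]
tool_rot: [[-0.164, 0.986, -0.0], [0.986, 0.164, -0.0], [-0.0, -0.0, -1.0]]
ft_force: [0.6, 0.2, -0.7]
grip_width: 0.0851
gripper_force: 0.0
```

```bash
python3 - <<'E'
from h import *
save('side','s5.png',(190,100,290,240),3.9)
a=cv2.imread('pics/s5.png');save('top','t5.png',(235,130,335,230),3.9);b=cv2.imread('pics/t5.png')
h=a.shape[0];b=cv2.copyMakeBorder(b,0,h-b.shape[0],0,0,0)
cv2.imwrite('pics/c5.png',cv2.hconcat([a,b]))
print(env.observe()['position'])
E
```

```text
[ 0.49752258 -0.19421423  0.25826231]
```

View pics/c5.png

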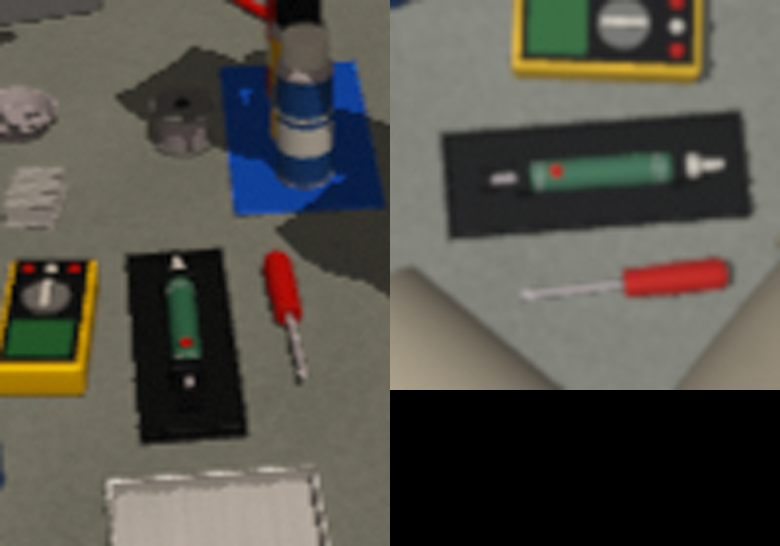

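The pump lies centred lengthwise in the black tray: barrel (600,172) in the top crop, (183,318) in the side crop. Now the cans go back, starting with blue.

{"fn": "jog_arm", "kwargs": {"hand": [0.085, 0.085, 0.085, 0.085, 0.085], "travel": [[-0.0117, -0.0537, 0], [0, 0, 0], [0, 0, 0], [0, 0, 0], [0, 0, 0]], "yaw": [0.006, 0, 0, 0, 0]}}

```text
time_s: 31.95
position: [0.4863, -0.2469, 0.2585]
tool_rot: [[-0.176, 0.984, 0.0], [0.984, 0.176, -0.0], [-0.0, 0.0, -1.0]]
ft_force: [0.3, 0.3, -0.6]
grip_width: 0.085
gripper_force: 0.0
```

{"fn": "jog_arm", "kwargs": {"hand": [0.085, 0.085, 0.085, 0.085, 0.085], "travel": [[-0.0005, -0.001, -0.025], [0, 0, -0.045], [0, 0, -0.045], [0, 0, -0.028], [0, 0, -0.009]], "yaw": [-0.005, 0, 0, 0, 0]}}

```text
time_s: 32.58
position: [0.4852, -0.2481, 0.1051]
tool_rot: [[-0.17, 0.985, -0.002], [0.985, 0.17, 0.002], [0.002, -0.002, -1.0]]
ft_force: [-0.0, -0.1, 0.2]
grip_width: 0.0852
gripper_force: 0.0
```

{"fn": "jog_arm", "kwargs": {"hand": [0.075, 0.065, 0.058, 0.05, 0.045], "travel": [[0, 0, 0], [0, 0, 0], [0, 0, 0], [0, 0, 0], [0, 0, 0]], "yaw": [0, 0, 0, 0, 0]}}

```text
time_s: 33.2
position: [0.4858, -0.2491, 0.1073]
tool_rot: [[-0.17, 0.985, 0.001], [0.985, 0.17, -0.001], [-0.001, 0.001, -1.0]]
ft_force: [-0.5, 0.7, 5.8]
grip_width: 0.0509
gripper_force: 30.9
```

{"fn": "jog_arm", "kwargs": {"hand": [0.045, 0.045, 0.045, 0.045, 0.045], "travel": [[0, 0, 0], [0, 0, 0.005], [0, 0, 0.015], [0, 0, 0.03], [0, 0, 0.03]], "yaw": [0, 0, 0, 0, 0]}}

```text
time_s: 33.83
position: [0.4854, -0.2488, 0.1879]
tool_rot: [[-0.17, 0.986, 0.0], [0.986, 0.17, -0.0], [-0.0, 0.0, -1.0]]
ft_force: [-0.2, -0.6, -1.9]
grip_width: 0.0511
gripper_force: 31.7
```

{"fn": "jog_arm", "kwargs": {"hand": [0.045, 0.045, 0.045, 0.045, 0.045], "travel": [[-0.0026, 0.03, 0], [-0.0026, 0.05, 0], [-0.0026, 0.05, 0], [-0.0026, 0.05, 0], [-0.0026, 0.05, 0]], "yaw": [0, 0, 0, 0, 0]}}

```text
time_s: 34.45
position: [0.4722, -0.0173, 0.1872]
tool_rot: [[-0.169, 0.986, 0.001], [0.986, 0.169, -0.0], [-0.0, 0.001, -1.0]]
ft_force: [0.7, 0.1, -2.1]
grip_width: 0.0511
gripper_force: 31.9
```

{"fn": "jog_arm", "kwargs": {"hand": [0.045, 0.045, 0.045, 0.045, 0.045], "travel": [[-0.0026, 0.05, 0], [-0.0026, 0.05, 0], [-0.0026, 0.05, 0], [-0.0026, 0.05, 0], [-0.0026, 0.05, 0]], "yaw": [0, 0, 0, 0, 0]}}

```text
time_s: 35.08
position: [0.4592, 0.2328, 0.1873]
tool_rot: [[-0.17, 0.985, 0.001], [0.985, 0.17, 0.0], [0.0, 0.001, -1.0]]
ft_force: [0.3, 0.2, -2.3]
grip_width: 0.0512
gripper_force: 31.9
```

{"fn": "jog_arm", "kwargs": {"hand": [0.045, 0.045, 0.045, 0.045, 0.045], "travel": [[-0.0026, 0.05, 0], [-0.0026, 0.05, 0], [-0.0023, 0.04, 0], [0, 0, -0.015], [0, 0, -0.03]], "yaw": [0, 0, 0, 0, 0]}}

```text
time_s: 35.7
position: [0.4522, 0.3712, 0.1418]
tool_rot: [[-0.17, 0.985, 0.002], [0.985, 0.17, 0.001], [0.0, 0.002, -1.0]]
ft_force: [-0.3, 0.0, -1.0]
grip_width: 0.051
gripper_force: 31.9
```

{"fn": "jog_arm", "kwargs": {"hand": [0.045, 0.045, 0.045, 0.045, 0.045], "travel": [[0, 0, -0.02], [0, 0, -0.006], [0, 0, 0], [0, 0, 0], [0, 0, 0]], "yaw": [0, 0, 0, 0, 0]}}

```text
time_s: 36.33
position: [0.4522, 0.3712, 0.116]
tool_rot: [[-0.17, 0.986, 0.001], [0.986, 0.17, 0.001], [0.0, 0.001, -1.0]]
ft_force: [-0.5, -1.1, -2.2]
grip_width: 0.0511
gripper_force: 31.9
```

{"fn": "jog_arm", "kwargs": {"hand": [0.045, 0.045, 0.045, 0.045, 0.045], "travel": [[0, 0, -0.004], [0, 0, -0.003], [0, 0, -0.002], [0, 0, 0], [0, 0, 0]], "yaw": [0, 0, 0, 0, 0]}}

```text
time_s: 36.95
position: [0.4519, 0.3712, 0.1073]
tool_rot: [[-0.17, 0.985, 0.0], [0.985, 0.17, 0.0], [0.0, 0.001, -1.0]]
ft_force: [-2.2, -0.2, 6.9]
grip_width: 0.0513
gripper_force: 32.7
```

{"fn": "jog_arm", "kwargs": {"hand": [0.052, 0.062, 0.075, 0.085, 0.085], "travel": [[0, 0, 0], [0, 0, 0], [0, 0, 0], [0, 0, 0], [0, 0, 0]], "yaw": [0, 0, 0, 0, 0]}}

```text
time_s: 37.58
position: [0.452, 0.3711, 0.1063]
tool_rot: [[-0.17, 0.985, -0.0], [0.985, 0.17, -0.0], [-0.0, -0.0, -1.0]]
ft_force: [0.6, 0.4, -0.5]
grip_width: 0.0851
gripper_force: 0.0
```

{"fn": "jog_arm", "kwargs": {"hand": [0.085, 0.085, 0.085, 0.085, 0.085], "travel": [[0, 0, 0.02], [0, 0, 0.045], [0, 0, 0.05], [0, 0, 0.04], [0.0032, -0.043, 0]], "yaw": [0, 0, 0, 0, 0]}}

```text
time_s: 38.2
position: [0.4558, 0.3294, 0.2643]
tool_rot: [[-0.173, 0.985, 0.006], [0.985, 0.173, 0.003], [0.002, 0.006, -1.0]]
ft_force: [0.4, -0.2, -0.6]
grip_width: 0.0849
gripper_force: 0.0
```

{"fn": "jog_arm", "kwargs": {"hand": [0.085, 0.085, 0.085, 0.085, 0.085], "travel": [[0.0032, -0.05, 0], [0.0032, -0.05, 0], [0.0032, -0.05, 0], [0.0032, -0.05, 0], [0.0032, -0.05, 0]], "yaw": [0, 0, 0, 0, 0]}}

```text
time_s: 38.83
position: [0.471, 0.0766, 0.2615]
tool_rot: [[-0.17, 0.985, 0.0], [0.985, 0.17, -0.0], [-0.0, 0.0, -1.0]]
ft_force: [1.0, 0.3, -0.0]
grip_width: 0.0847
gripper_force: 0.0
```

{"fn": "jog_arm", "kwargs": {"hand": [0.085, 0.085, 0.085, 0.085, 0.085], "travel": [[0.0032, -0.05, 0], [0.0032, -0.05, 0], [0.0032, -0.05, 0], [0.0032, -0.05, 0], [0.0032, -0.05, 0]], "yaw": [0, 0, 0, 0, 0]}}

```text
time_s: 39.45
position: [0.487, -0.1735, 0.2614]
tool_rot: [[-0.169, 0.986, 0.0], [0.986, 0.169, -0.0], [-0.0, 0.0, -1.0]]
ft_force: [0.9, 0.6, 0.5]
grip_width: 0.0849
gripper_force: 0.0
```

{"fn": "jog_arm", "kwargs": {"hand": [0.085, 0.085, 0.085, 0.085, 0.085], "travel": [[0.0032, -0.05, 0], [0.0032, -0.05, 0], [0.003, -0.05, 0], [0, 0, 0], [0, 0, 0]], "yaw": [0, 0, 0, 0, 0]}}

```text
time_s: 40.08
position: [0.4965, -0.3214, 0.2611]
tool_rot: [[-0.17, 0.986, -0.0], [0.986, 0.17, 0.001], [0.001, -0.0, -1.0]]
ft_force: [-0.1, -0.1, 0.2]
grip_width: 0.085
gripper_force: 0.0
```

{"fn": "jog_arm", "kwargs": {"hand": [0.085, 0.085, 0.085, 0.085, 0.085], "travel": [[0, 0, -0.025], [0, 0, -0.045], [0, 0, -0.045], [0, 0, -0.03], [0, 0, -0.0095]], "yaw": [0, 0, 0, 0, 0]}}

```text
time_s: 40.7
position: [0.4964, -0.3203, 0.1057]
tool_rot: [[-0.171, 0.985, -0.002], [0.985, 0.171, 0.002], [0.002, -0.001, -1.0]]
ft_force: [0.5, 0.3, 0.9]
grip_width: 0.0849
gripper_force: 0.0
```

{"fn": "jog_arm", "kwargs": {"hand": [0.075, 0.065, 0.058, 0.05, 0.045], "travel": [[0, 0, 0], [0, 0, 0], [0, 0, 0], [0, 0, 0], [0, 0, 0]], "yaw": [0, 0, 0, 0, 0]}}

```text
time_s: 41.32
position: [0.4969, -0.3221, 0.1079]
tool_rot: [[-0.17, 0.986, 0.001], [0.986, 0.17, -0.001], [-0.002, 0.001, -1.0]]
ft_force: [-0.6, 0.4, 6.0]
grip_width: 0.0508
gripper_force: 31.0
```

{"fn": "jog_arm", "kwargs": {"hand": [0.045, 0.045, 0.045, 0.045, 0.045], "travel": [[0, 0, 0], [0, 0, 0.005], [0, 0, 0.015], [0, 0, 0.03], [0, 0, 0.03]], "yaw": [0, 0, 0, 0, 0]}}

```text
time_s: 41.95
position: [0.4965, -0.3218, 0.1884]
tool_rot: [[-0.17, 0.986, -0.0], [0.986, 0.17, -0.0], [-0.0, -0.0, -1.0]]
ft_force: [0.9, -1.3, -2.2]
grip_width: 0.0511
gripper_force: 31.9
```

{"fn": "jog_arm", "kwargs": {"hand": [0.045, 0.045, 0.045, 0.045, 0.045], "travel": [[-0.0022, 0.03, 0], [-0.0022, 0.05, 0], [-0.0022, 0.05, 0], [-0.0022, 0.05, 0], [-0.0022, 0.05, 0]], "yaw": [0, 0, 0, 0, 0]}}

```text
time_s: 42.58
position: [0.4853, -0.0903, 0.1877]
tool_rot: [[-0.169, 0.986, 0.001], [0.986, 0.169, -0.0], [-0.0, 0.001, -1.0]]
ft_force: [0.7, 0.1, -1.7]
grip_width: 0.0515
gripper_force: 32.1
```

{"fn": "jog_arm", "kwargs": {"hand": [0.045, 0.045, 0.045, 0.045, 0.045], "travel": [[-0.0022, 0.05, 0], [-0.0022, 0.05, 0], [-0.0022, 0.05, 0], [-0.0022, 0.05, 0], [-0.0022, 0.05, 0]], "yaw": [0, 0, 0, 0, 0]}}

```text
time_s: 43.2
position: [0.4744, 0.1598, 0.1877]
tool_rot: [[-0.17, 0.986, 0.001], [0.986, 0.17, 0.0], [-0.0, 0.001, -1.0]]
ft_force: [-0.1, 0.1, -2.7]
grip_width: 0.0511
gripper_force: 32.1
```

{"fn": "jog_arm", "kwargs": {"hand": [0.045, 0.045, 0.045, 0.045, 0.045], "travel": [[-0.0022, 0.05, 0], [-0.0022, 0.05, 0], [-0.0022, 0.048, 0], [0, 0, 0], [0, 0, -0.02]], "yaw": [0, 0, 0, 0, 0]}}

```text
time_s: 43.82
position: [0.4685, 0.3064, 0.1682]
tool_rot: [[-0.171, 0.985, 0.003], [0.985, 0.171, 0.001], [0.0, 0.003, -1.0]]
ft_force: [-1.3, -0.1, -3.0]
grip_width: 0.0509
gripper_force: 32.2
```

{"fn": "jog_arm", "kwargs": {"hand": [0.045, 0.045, 0.045, 0.045, 0.045], "travel": [[0, 0, -0.03], [0, 0, -0.02], [0, 0, -0.005], [0, 0, -0.003], [0, 0, -0.002]], "yaw": [0, 0, 0, 0, 0]}}

```text
time_s: 44.45
position: [0.4685, 0.3063, 0.1079]
tool_rot: [[-0.169, 0.986, 0.002], [0.986, 0.169, 0.001], [0.001, 0.002, -1.0]]
ft_force: [-2.0, 1.6, 13.3]
grip_width: 0.0512
gripper_force: 33.6
```

{"fn": "jog_arm", "kwargs": {"hand": [0.052, 0.062, 0.075, 0.085, 0.085], "travel": [[0, 0, 0], [0, 0, 0], [0, 0, 0], [0, 0, 0], [0, 0, 0]], "yaw": [0, 0, 0, 0, 0]}}

```text
time_s: 45.08
position: [0.468, 0.3061, 0.1068]
tool_rot: [[-0.17, 0.986, -0.0], [0.986, 0.17, -0.0], [-0.0, -0.0, -1.0]]
ft_force: [-0.2, 0.7, 0.3]
grip_width: 0.0847
gripper_force: 0.0
```

{"fn": "jog_arm", "kwargs": {"hand": [0.085, 0.085, 0.085, 0.085, 0.085], "travel": [[0, 0, 0.02], [0, 0, 0.045], [0, 0, 0.05], [0, 0, 0.04], [0.0025, -0.05, 0]], "yaw": [0, 0, 0, 0, 0]}}

```text
time_s: 45.7
position: [0.4712, 0.2575, 0.2648]
tool_rot: [[-0.173, 0.985, 0.006], [0.985, 0.173, 0.002], [0.001, 0.007, -1.0]]
ft_force: [0.2, 0.1, -1.0]
grip_width: 0.085
gripper_force: 0.0
```

{"fn": "jog_arm", "kwargs": {"hand": [0.085, 0.085, 0.085, 0.085, 0.085], "travel": [[0.0027, -0.05, 0], [0.0027, -0.05, 0], [0.0027, -0.05, 0], [0.0027, -0.05, 0], [0.0027, -0.05, 0]], "yaw": [0, 0, 0, 0, 0]}}

```text
time_s: 46.32
position: [0.4838, 0.0046, 0.2619]
tool_rot: [[-0.17, 0.985, 0.0], [0.985, 0.17, -0.0], [-0.0, 0.0, -1.0]]
ft_force: [1.3, 0.3, -0.2]
grip_width: 0.0844
gripper_force: 0.0
```

{"fn": "jog_arm", "kwargs": {"hand": [0.085, 0.085, 0.085, 0.085, 0.085], "travel": [[0.0027, -0.05, 0], [0.0027, -0.05, 0], [0.0027, -0.05, 0], [0.0027, -0.05, 0], [0.0027, -0.05, 0]], "yaw": [0, 0, 0, 0, 0]}}

```text
time_s: 46.95
position: [0.4973, -0.2455, 0.2618]
tool_rot: [[-0.17, 0.986, 0.0], [0.986, 0.17, 0.0], [0.0, 0.0, -1.0]]
ft_force: [0.5, 0.2, -0.3]
grip_width: 0.085
gripper_force: 0.0
```

{"fn": "jog_arm", "kwargs": {"hand": [0.085, 0.085, 0.085, 0.085, 0.085], "travel": [[0.0027, -0.05, 0], [0.0027, -0.05, 0], [0.0027, -0.05, 0], [0, 0, 0], [0, 0, 0]], "yaw": [0, 0, 0, 0, 0]}}

```text
time_s: 47.58
position: [0.5055, -0.3934, 0.2616]
tool_rot: [[-0.17, 0.985, -0.0], [0.985, 0.17, 0.001], [0.001, -0.0, -1.0]]
ft_force: [-0.5, 0.2, 0.4]
grip_width: 0.085
gripper_force: 0.0
```

{"fn": "jog_arm", "kwargs": {"hand": [0.085, 0.085, 0.085, 0.085, 0.085], "travel": [[0.0005, -0.0025, -0.025], [0, 0, -0.045], [0, 0, -0.045], [0, 0, -0.03], [0, 0, -0.01]], "yaw": [0, 0, 0, 0, 0]}}

```text
time_s: 48.2
position: [0.506, -0.3947, 0.1057]
tool_rot: [[-0.171, 0.985, -0.002], [0.985, 0.171, 0.002], [0.002, -0.001, -1.0]]
ft_force: [-0.0, 0.3, 0.1]
grip_width: 0.0851
gripper_force: 0.0
```

{"fn": "jog_arm", "kwargs": {"hand": [0.075, 0.065, 0.058, 0.05, 0.045], "travel": [[0, 0, 0], [0, 0, 0], [0, 0, 0], [0, 0, 0], [0, 0, 0]], "yaw": [0, 0, 0, 0, 0]}}

```text
time_s: 48.82
position: [0.5064, -0.3967, 0.1079]
tool_rot: [[-0.17, 0.986, 0.001], [0.986, 0.17, -0.001], [-0.002, 0.001, -1.0]]
ft_force: [-0.1, 0.7, 6.4]
grip_width: 0.0508
gripper_force: 31.0
```

{"fn": "jog_arm", "kwargs": {"hand": [0.045, 0.045, 0.045, 0.045, 0.045], "travel": [[0, 0, 0], [0, 0, 0.005], [0, 0, 0.015], [0, 0, 0.03], [0, 0, 0.03]], "yaw": [0, 0, 0, 0, 0]}}

```text
time_s: 49.45
position: [0.506, -0.3963, 0.1884]
tool_rot: [[-0.17, 0.986, -0.0], [0.986, 0.17, -0.0], [-0.0, -0.0, -1.0]]
ft_force: [0.1, 0.3, -1.7]
grip_width: 0.051
gripper_force: 31.7
```

{"fn": "jog_arm", "kwargs": {"hand": [0.045, 0.045, 0.045, 0.045, 0.045], "travel": [[-0.0025, 0.03, 0], [-0.0025, 0.05, 0], [-0.0025, 0.05, 0], [-0.0025, 0.05, 0], [-0.0025, 0.05, 0]], "yaw": [0, 0, 0, 0, 0]}}

```text
time_s: 50.08
position: [0.4934, -0.1648, 0.1877]
tool_rot: [[-0.169, 0.986, 0.001], [0.986, 0.169, -0.0], [-0.001, 0.001, -1.0]]
ft_force: [1.2, 0.3, -1.3]
grip_width: 0.051
gripper_force: 31.9
```

{"fn": "jog_arm", "kwargs": {"hand": [0.045, 0.045, 0.045, 0.045, 0.045], "travel": [[-0.0025, 0.05, 0], [-0.0025, 0.05, 0], [-0.0025, 0.05, 0], [-0.0025, 0.05, 0], [-0.0025, 0.05, 0]], "yaw": [0, 0, 0, 0, 0]}}

```text
time_s: 50.7
position: [0.4809, 0.0852, 0.1877]
tool_rot: [[-0.17, 0.986, 0.001], [0.986, 0.17, -0.0], [-0.0, 0.001, -1.0]]
ft_force: [0.4, 0.3, -2.5]
grip_width: 0.0506
gripper_force: 31.9
```

{"fn": "jog_arm", "kwargs": {"hand": [0.045, 0.045, 0.045, 0.045, 0.045], "travel": [[-0.0025, 0.05, 0], [-0.0025, 0.05, 0], [-0.0025, 0.05, 0], [-0.0025, 0.015, 0], [0, 0, -0.02]], "yaw": [0, 0, 0, 0, 0]}}

```text
time_s: 51.32
position: [0.4715, 0.2496, 0.1681]
tool_rot: [[-0.171, 0.985, 0.003], [0.985, 0.171, 0.001], [0.0, 0.004, -1.0]]
ft_force: [0.2, -1.0, -1.8]
grip_width: 0.051
gripper_force: 31.9
```

{"fn": "jog_arm", "kwargs": {"hand": [0.045, 0.045, 0.045, 0.045, 0.045], "travel": [[0, 0, -0.03], [0, 0, -0.02], [0, 0, -0.005], [0, 0, -0.003], [0, 0, -0.002]], "yaw": [0, 0, 0, 0, 0]}}

```text
time_s: 51.95
position: [0.4717, 0.2487, 0.1079]
tool_rot: [[-0.169, 0.986, 0.002], [0.986, 0.169, 0.001], [0.0, 0.002, -1.0]]
ft_force: [-2.0, -0.4, 15.7]
grip_width: 0.0509
gripper_force: 33.5
```

{"fn": "jog_arm", "kwargs": {"hand": [0.052, 0.062, 0.075, 0.085, 0.085], "travel": [[0, 0, 0], [0, 0, 0], [0, 0, 0], [0, 0, 0], [0, 0, 0]], "yaw": [0, 0, 0, 0, 0]}}

```text
time_s: 52.58
position: [0.4711, 0.2487, 0.1068]
tool_rot: [[-0.17, 0.985, -0.0], [0.985, 0.17, -0.0], [0.0, -0.0, -1.0]]
ft_force: [0.2, -0.5, -0.8]
grip_width: 0.085
gripper_force: 0.0
```

{"fn": "jog_arm", "kwargs": {"hand": [0.085, 0.085, 0.085, 0.085, 0.085], "travel": [[0, 0, 0.02], [0, 0, 0.045], [0, 0, 0.05], [0, 0, 0.04], [0, -0.05, 0]], "yaw": [0, 0, 0, 0, 0]}}

```text
time_s: 53.2
position: [0.4719, 0.1999, 0.2647]
tool_rot: [[-0.174, 0.985, 0.006], [0.985, 0.174, 0.001], [0.0, 0.007, -1.0]]
ft_force: [1.2, -0.1, -1.6]
grip_width: 0.0848
gripper_force: 0.0
```

{"fn": "jog_arm", "kwargs": {"hand": [0.085, 0.085, 0.085, 0.085, 0.085], "travel": [[0, -0.06, 0], [0, -0.06, 0], [0, -0.06, 0], [0, -0.06, 0], [0, -0.06, 0]], "yaw": [0, 0, 0, 0, 0]}}

```text
time_s: 53.82
position: [0.4707, -0.1033, 0.262]
tool_rot: [[-0.17, 0.986, 0.0], [0.986, 0.17, -0.0], [-0.0, 0.0, -1.0]]
ft_force: [1.1, 0.3, 0.3]
grip_width: 0.085
gripper_force: 0.0
```

{"fn": "jog_arm", "kwargs": {"hand": [0.085, 0.085, 0.085, 0.085, 0.085], "travel": [[0, -0.06, 0], [0, -0.06, 0], [0, -0.05, 0], [0, 0, 0], [0, 0, 0]], "yaw": [0, 0, 0, 0, 0]}}

```text
time_s: 54.45
position: [0.4709, -0.2709, 0.2617]
tool_rot: [[-0.17, 0.986, -0.0], [0.986, 0.17, 0.001], [0.001, -0.0, -1.0]]
ft_force: [0.6, 0.0, 0.0]
grip_width: 0.085
gripper_force: 0.0
```

```bash
python3 - <<'E'
from ov import *
ov([(.4522,.370),(.4677,.308),(.4715,.250)],'o6.png')
save('top','t6.png',(130,120,450,250),2.49)
a=cv2.imread('pics/o6.png')[:375];b=cv2.imread('pics/t6.png')[:220];w=max(a.shape[1],b.shape[1])
f=lambda i:cv2.copyMakeBorder(i,0,0,0,w-i.shape[1],0)
cv2.imwrite('pics/c6.png',cv2.vconcat([f(a),f(b)]))
E
```

```text
(no output)
```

View pics/c6.png

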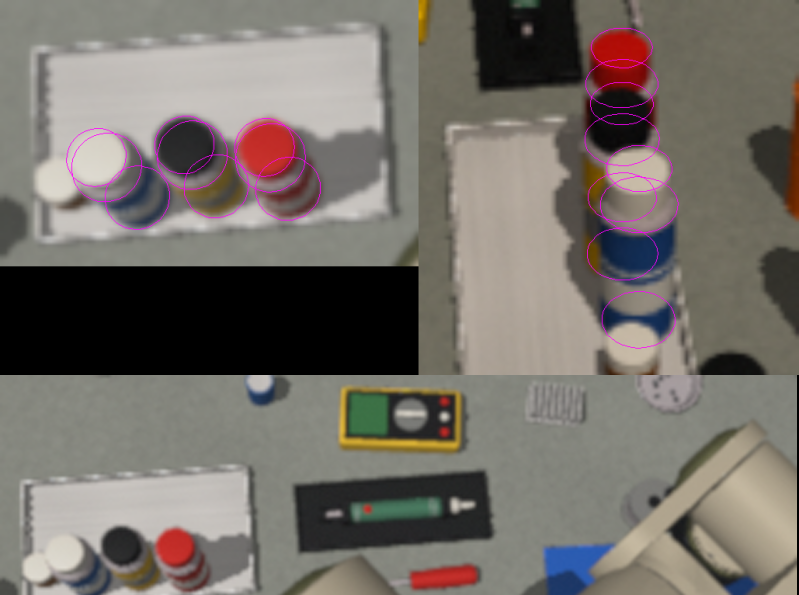

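The final view shows the caps at (99,155), (186,146) and (267,149), the same pixels as at the start. The jar hasn't moved and the pump lies in the black tray. I'm handing in.

```bash
python3 -c "
from rig import env
print(env.close_job())"
```

```text
the job is handed in; nothing more can be done
None
```

The job is handed in at about 55 s: the pump lies in the black tool tray and all three cans stand upright back in their own places in the spray tray; the flux jar, solder reel and multimeter were not moved.

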